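# Start the vice hold-down bolt in its boss

### The arm

A 6-joint arm with a two-finger parallel gripper is mounted at the origin on the work surface. World frame = base frame: x ahead of the robot, y to its left, z up, the work surface at z = 0. Lengths are in mm, angles in rad, forces in N, time in s.
With the tool pointing down it reaches from about 400 to 925 mm from the base axis. Payload 12.5 kg.
Tool frame: the origin (TCP) lies between the finger pads; the fingertips stand 14 mm ahead of it and the grasp point (between the pads) lies 5 mm behind it; x points along the fingers, y is the direction in which the jaws open and shut, and the axes are right-handed (so a half turn about x gives the same grasp; the last joint's range is limited). The gripper opens to 95 mm and grips with 3 to 60 N. Pads are 20 mm wide; open, the fingers measure 119 mm over their backs; the gripper's body (75 mm by 180 mm) begins 59 mm behind the grasp point.
Start: joints at [-0.106, 0.491, 1.559, -0, 1.092, -0.106], TCP at [625.016, 0.021, 228.661] pointing down, gripper open.
Joint ranges: [-3.1, 3.1], [-0.84, 2.19], [0.05, 2.79], [-1.13, 4.28], [0.06, 2.93], [-2.69, 2.69]. Speed limits (rad/s): [2.22, 2.22, 2.79, 3.14, 3.14, 3.14].

### API

Orientations are given as [roll, pitch, yaw] about the fixed x, y, z axes, in that order (R = Rz(yaw) Ry(pitch) Rx(roll)).
In Python, from cell import env, cams gives the robot as it stands.
- The arm moves only by the tool carry_out, never from a script. Its arguments are lists of equal length, an entry for each row: "grip": the closure, from -1 (fully open) to 1 (shut); "linear": the shift along the tool's x, y, z scaled (see below), a list of three; "turn": the turn about the tool's x scaled (see below). In form: {"grip": [grip, ...], "linear": [[tx, ty, tz], ...], "turn": [turn, ...]}. A call has 1 to 5 rows; each row shifts and turns the commanded pose from where the row before left it, along the tool's axes as they then stand; what a row does not reach is not made up. The controller multiplies each number of a shift by 0.5 m and each number of a turn by 180 degrees. A row lasts 1/10 s, in which the tool goes at most 50 mm and 8.59 degrees, less where a joint would pass 70% of its speed; a pose out of reach is approached as far as the arm can. A call with a number of a shift or a turn outside -1 to 1 is refused whole. A call with a gripper value outside its range is refused whole. The fingers move at their own pace and stop on an object; the grip force is fixed at half the most. Time passes only in rows, so rows that do not move let the fingers close. It gives the time, the measured TCP pose, the force and the opening at its end, in the units of the state.
- env.state(): the state, without advancing time (a new reading comes with each control period).
- cams.read_camera(name): name is "scene" or "side" or "wrist"; returns the picture (480x640x3 uint8, blue, green, red); there is no depth.
- cams.camera_info(name): a dict with "fx", "fy", "cx", "cy" (pixels), "view" (4x4, takes a point from world to camera coordinates). Camera axes: x right, y down, z forward; pixel columns grow to the right and rows downward; lengths in mm; the calibration is good to about 2 mm. A picture is of the moment at which its call begins: read the wrist's pose just before it. camera_info takes no time and is no camera call; for the wrist camera it gives the pose at the moment of the call.
- env.job_done(): hands the job in, once; it reports no verdict.
The state is a dict: "t": time; "joints": joint angles; "qvel": joint speeds; "tau": joint torques, N m; "eef_pos": TCP position; "tcp_rot": TCP orientation; "ft_force": force on the tool from outside, world axes, zero at the start; "moment": the same for the moment, N m; "opening": opening from 0.0 (shut) to 1.0 (fully open).
Only numpy, scipy, OpenCV 4.12 (cv2) and the standard library are available. Lean on these libraries where they do the work, as an engineer would, in place of code of your own. Each camera call takes 0.05 s, during which the arm holds its last target. There are 200 camera calls.

### The job

The bench vice is back on its threaded sub-plate, and of the two hold-down bolts on the side nearest you one is screwed down while the other still stands up on its spring. Start that raised bolt without crossing its thread: press its knob down against the spring until the bolt stands on the thread of the boss, keep pressing and turn it backward (anticlockwise seen from above) until you feel it drop one thread, then turn it forward (clockwise) one full turn, taking a fresh grip on the way if you need it. The job finishes while you are holding: end with the knob gripped and still at that one turn, not let go and not screwed right down, and leave the spanner, the oil bottle and the tin where they are.

Things in the scene. Friction and masses are not known exactly. Their poses are not given: they have to be found in the camera images.
- grip_knob: black six-sided hand knob of the raised bolt: upright hexagonal prism, 36 mm across flats, 24 mm tall, small domed cap. Origin: centre of its underside, on the bolt's axis, 60 mm above the bench when raised; z up; x is square to one pair of flats (the other pairs 60 and 120 degrees round). At one of the two near corners of the vice plate (home_bolt at the other). It only slides and turns
- ferrule_top (a point): fixed point on the raised bolt's axis, 40 mm above the bench: top of the steel ferrule, 29 mm across and 6 mm tall, that guides the bolt through the vice plate. The bare coil spring, 23 mm across, stands between it and the knob and goes up into the knob when that is pressed
- boss_mouth (a point): fixed point on the same axis, 24 mm above the bench, hidden under the plate: mouth of the threaded boss. Coarse trapezoidal thread, 20 mm across, 4 mm a turn, single start, right-handed. Pressed and turned backward the bolt climbs to the thread's start, then drops 4 mm; turned back farther it climbs again. Forward from the drop it goes in 4 mm a turn; play 0.4 mm
- bolt_depth (a joint): m the raised bolt has been pushed or screwed down: 0 raised, 0.008 to 0.0092 where its thread meets the boss's, 0.012 just after the drop, 0.016 one turn forward of it, 0.020 knob down on its ferrule. The spring lifts it with 3 N at 0, 5 N at 0.008, 7 N at 0.016, and raises it again if let go before it is forward of the drop; after that it stays down
- bolt_turn (a joint): angle of the raised bolt, rad, growing forward (clockwise seen from above). Starts within 0.35 of 0 and stays where it is left (0.04 N m of friction). The drop comes 0.5 to 1.7 rad backward of the start, where exactly is to be felt
- vice: fixed blue vice on an aluminium plate 240 (x) by 320 (y) mm, its top 34 mm above the bench, on a steel sub-plate 300 by 380 mm, 10 mm thick. Origin: on the bench under the plate's middle; x along the spindle, away from the robot. Hold-down bolts at x = -90 or 90, y = -130 or 130 mm, the raised one at x = -90, either y. Vice within x -85 to 235, y -90 to 70 mm, up to 170 mm above the bench
- home_bolt: fixed: the near hold-down bolt that is already screwed down, with the same six-sided knob; underside 40 mm and top 64 mm above the bench, no spring to be seen. Origin: on its axis at the plate's top
- spanner: loose bystander: steel spanner 170 mm long, lying on the bench to the right (-y) of the vice plate. Origin: its middle, on the bench
- oil_bottle: loose bystander: white plastic oil bottle, 48 mm across, 130 mm tall, standing to the left (+y) of the vice plate. Origin: centre of its underside
- parts_tin: loose bystander: open aluminium tin, 70 mm across, 30 mm tall, to the left (+y) of the vice plate. Origin: centre of its underside

How it is judged:
By the outcome, as a careful person would: the job done as asked, in the order asked, and still so for the second after the job is handed in, while the arm keeps its last pose, push and grip.
It also fails if it takes over 64 s, if anything falls off the work surface, if the arm or the gripper's body presses on something with over 40 N, if the wrist force passes 120 N, or if a joint passes its speed limit or range.

## Working session

There is one attempt and no reset: what is moved stays moved. The work goes in short steps, Python scripts to look and compute and a tool call to move; the robot and the scene stay as the last step left them, time stands still between calls to the robot, and variables do not carry over. Pictures are saved under pics/ and viewed, about 8 in all and at most 12, crops included, and the job is handed in when it is done.

Besides the shell and the picture viewer there is one more tool, called after "Emit:" by a JSON object that holds its "api" and its "payload". carry_out: Moves the arm, as the interface text tells. Shifts and turns lie within -1 to 1; 1 stands for 0.5 m of shift or 180 degrees of turn. Its arguments: {"type":"object","properties":{"grip":{"type":"array"},"linear":{"type":"array"},"turn":{"type":"array"}},"required":["grip","linear","turn"]}

```bash
ls; mkdir -p pics; python3 - <<'E'
from cell import env,cams
import cv2
s=env.state();print({k:s[k] for k in('t','eef_pos','tcp_rot','ft_force','opening')})
a=cams.read_camera("scene");b=cams.read_camera("wrist");c=cams.read_camera("side")
for n,i in zip(("scene","wrist","side"),(a,b,c)): cv2.imwrite(f"pics/{n}0.png",i)
for n in("scene","wrist","side"): print(n,cams.camera_info(n))
E
```

```text
pics
{'t': 0.0, 'eef_pos': array([6.24770683e+02, 5.14918246e-02, 2.28037767e+02]), 'tcp_rot': array([-1.69904563,  1.56965135,  3.01328642]), 'ft_force': array([ 0.6481615 ,  0.79332205, -0.42135393]), 'opening': 0.9985876011215897}
scene {'fx': 453.8993123720571, 'fy': 453.8993123720571, 'cx': 321.39028654677657, 'cy': 247.7329910924432, 'view': array([[-7.29671657e-01,  6.83785973e-01, -4.00205705e-03,
         3.89501116e+02],
       [ 4.83315476e-01,  5.11590643e-01, -7.10409153e-01,
        -2.55826986e+02],
       [-4.83720399e-01, -5.20299680e-01, -7.03777535e-01,
         1.18222443e+03],
       [ 0.00000000e+00,  0.00000000e+00,  0.00000000e+00,
         1.00000000e+00]])}
wrist {'fx': 419.216162875383, 'fy': 419.216162875383, 'cx': 318.5380596134567, 'cy': 238.8022921155503, 'view': array([[ 9.99999247e-01, -1.04504901e-03, -6.43811486e-04,
        -6.24888869e+02],
       [-8.12254251e-04, -9.56653316e-01,  2.91228043e-01,
        -3.29652802e+01],
       [-9.20251970e-04, -2.91227300e-01, -9.56653444e-01,
         3.92069041e+02],
       [ 0.00000000e+00,  0.00000000e+00,  0.00000000e+00,
         1.00000000e+00]])}
side {'fx': 514.4856370885298, 'fy': 514.4856370885298, 'cx': 318.62518545750527, 'cy': 235.92193922455587, 'view': array([[ 9.61252678e-01, -2.75165035e-01,  1.66581212e-02,
        -5.32960959e+02],
       [-1.78949338e-01, -6.68818552e-01, -7.21566961e-01,
         1.69327979e+02],
       [ 2.09691258e-01,  6.90627214e-01, -6.92144224e-01,
         9.71755042e+02],
       [ 0.00000000e+00,  0.00000000e+00,  0.00000000e+00,
         1.00000000e+00]])}
```

```bash
python3 - <<'E'
import cv2,numpy as np
i=[cv2.imread(f"pics/{n}0.png") for n in("scene","wrist","side")]
i=[cv2.resize(x,(400,300),interpolation=cv2.INTER_AREA) for x in i]
cv2.imwrite("pics/m0.png",np.vstack([np.hstack(i[:2]),np.hstack([i[2],i[2]*0])]))
E
```

```text
(no output)
```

View pics/m0.png

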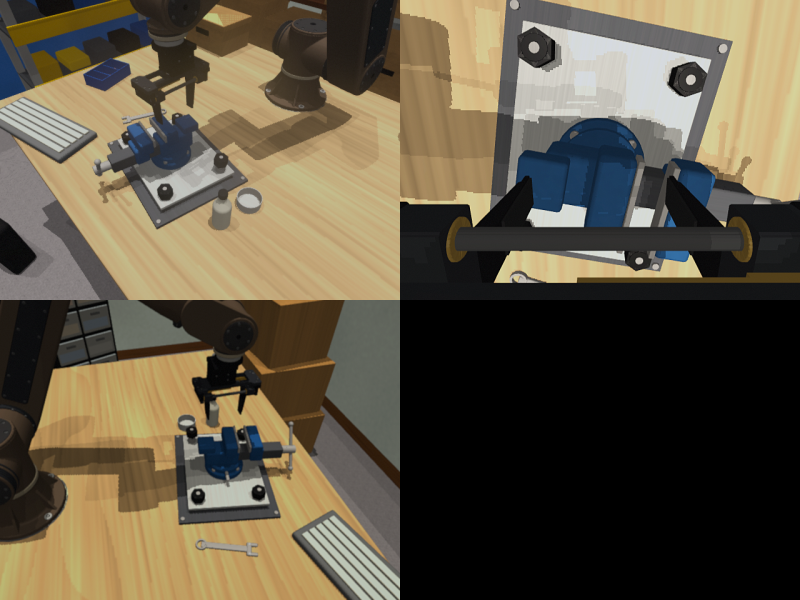

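View pics/side0.png

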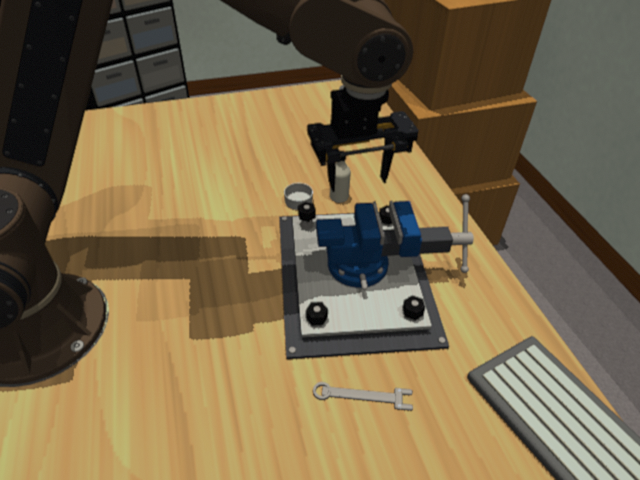

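The raised bolt is one of the two near knobs: the +y one is at wrist (216,72), side (307,212) and scene (352,256), and the -y one is at side (317,314). I'll enlarge crops and triangulate.

```bash
cat > h.py <<'E'
import numpy as np
from cell import env,cams
def ray(ci,u,v):
    V=ci['view'];R=V[:3,:3];c=-R.T@V[:3,3]
    d=R.T@np.array([(u-ci['cx'])/ci['fx'],(v-ci['cy'])/ci['fy'],1]);return c,d/np.linalg.norm(d)
def plane(ci,u,v,z):
    c,d=ray(ci,u,v);return c+d*(z-c[2])/d[2]
def tri(obs):
    A=np.zeros((3,3));b=np.zeros(3);rs=[ray(*o) for o in obs]
    for c,d in rs:
        P=np.eye(3)-np.outer(d,d);A+=P;b+=P@c
    p=np.linalg.solve(A,b);return p,[np.linalg.norm((np.eye(3)-np.outer(d,d))@(p-c)) for c,d in rs]
E
python3 - <<'E'
import cv2,numpy as np
w,s,c=[cv2.imread(f"pics/{n}0.png") for n in("wrist","side","scene")]
f=lambda i,u,v,r,W=400,H=300:cv2.resize(i[max(0,v-int(r*.75)):v+int(r*.75),u-r:u+r],(W,H),interpolation=cv2.INTER_NEAREST)
cv2.imwrite("pics/m1.png",np.vstack([np.hstack([f(w,216,75,80),f(s,307,212,40)]),np.hstack([f(s,317,314,40),f(c,352,256,40)])]))
E
```

```text
(no output)
```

View pics/m1.png

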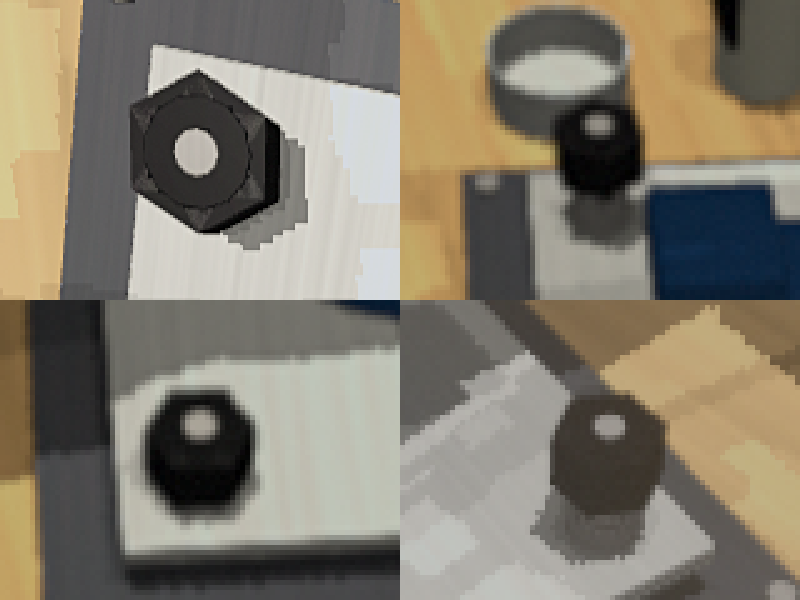

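The +y knob is the raised one, with the spring showing in the gap. Next: its position and the direction of its flats.

```bash
python3 - <<'E'
from h import *
import cv2
W,S,C=[cams.camera_info(n) for n in("wrist","side","scene")]
p,e=tri([(W,214.4,75.8),(S,306.6,207),(C,354,251.4)]);print("cap",p,e)
for z in(64,84):print(z,[plane(c,*uv,z)[:2].round(1) for c,uv in((W,(214.4,75.8)),(S,(306.6,207)),(C,(354,251.4)))])
im=cv2.imread("pics/wrist0.png");g=cv2.cvtColor(im,cv2.COLOR_BGR2GRAY)
m=(g<62).astype(np.uint8);m[:,:182]=0;m[:,252:]=0;m[:38]=0;m[112:]=0
m=cv2.morphologyEx(m,cv2.MORPH_OPEN,np.ones((5,5)))
cn=max(cv2.findContours(m,0,1)[0],key=cv2.contourArea);a=cv2.approxPolyDP(cn,2.5,True)[:,0]
print(cv2.contourArea(cn));
P=[plane(W,*q,81)[:2] for q in a.astype(float)]
for i in range(len(a)):
    d=P[(i+1)%len(a)]-P[i];print(a[i],P[i].round(1),np.linalg.norm(d).round(1),np.degrees(np.arctan2(d[1],d[0])).round(1))
# crop-read vertices
v=[(198,70),(130,108),(132,190),(203,233)]
P=[plane(W,136+x/2.5,15+y/2.5,81)[:2] for x,y in v]
for i in range(3):
    d=P[i+1]-P[i];print(P[i].round(1),np.linalg.norm(d).round(1),np.degrees(np.arctan2(d[1],d[0])).round(1))
# plate edge yaw from sub-plate corner bolts in side/wrist: far corners of white plate
print(env.state()['t'])
E
```

```text
cap [555.46333786 105.5396941   84.83620986] [np.float64(0.8717388004106755), np.float64(0.8866136420107049), np.float64(1.3742512250248626)]
64 [array([550.7, 106.2]), array([562.7, 128.9]), array([538.9,  92.9])]
84 [array([555.3, 104.7]), array([556.6, 106.4]), array([553.9, 106. ])]
2427.0
[211  45] [553.8 124. ] 10.9 -153.3
[197  53] [544.1 119.2] 3.7 -84.5
[198  59] [544.4 115.5] 6.8 -124.5
[193  68] [540.6 109.9] 3.7 149.5
[188  65] [537.4 111.8] 12.0 -95.2
[188  84] [536.3  99.8] 4.4 16.9
[194  82] [540.5 101. ] 5.9 -60.0
[199  90] [543.4  95.9] 3.6 -117.0
[197  95] [541.8  92.7] 5.6 -35.7
[204 100] [546.3  89.4] 10.5 7.1
[219  98] [556.7  90.7] 6.0 -100.6
[218 107] [555.6  84.8] 3.5 -0.1
[223 107] [559.1  84.8] 19.0 26.5
[247  94] [576.1  93.3] 18.4 87.1
[247  65] [577.  111.7] 4.0 171.1
[241  64] [573.  112.3] 6.6 -130.8
[235  72] [568.7 107.3] 8.3 115.5
[229  60] [565.1 114.8] 3.8 54.5
[232  55] [567.3 117.9] 5.4 145.5
[225  50] [562.9 121. ] 4.3 -145.0
[220  54] [559.4 118.5] 6.0 112.4
[216  45] [557.1 124. ] 3.3 179.9
[556.6 125.3] 21.0 -153.8
[537.8 116. ] 20.7 -93.7
[536.4  95.3] 21.7 -31.1
0.15
```

```bash
python3 - <<'E'
from h import *
from scipy.spatial.transform import Rotation as Ro
import cv2
im=cv2.imread("pics/wrist0.png");S=cams.camera_info("side")
W=cams.camera_info("wrist")
R=Ro.from_euler('xyz',env.state()['tcp_rot']).as_matrix();print(R.round(3))
k=plane(W,214.4,75.8,84)[:2]; f=plane(W,460,127,64)[:2]
d=f-k;yaw=np.arctan2(d[1],d[0]);print("far",f,np.linalg.norm(d),"vice yaw",np.degrees(yaw))
c,s=np.cos(yaw),np.sin(yaw)
def rel(p): d=p[:2]-k; return np.round([c*d[0]+s*d[1],-s*d[0]+c*d[1]],0)
V={"rear block UL":(187,248),"rear block2 UL":(250,240),"fixed jaw U":(300,233),"disc":(320,190),"disc left":(255,225),"mov jaw U":(440,253),"rear L low":(187,330)}
for n,q in V.items(): print(n,[(z,*rel(plane(W,*q,z))) for z in(60,115,140,170)])
g=im[180:400,150:530];cv2.imwrite("pics/v.png",cv2.resize(g,None,fx=2,fy=2)[:600,:800])
E
```

```text
[[-0.001  1.    -0.   ]
 [ 0.    -0.    -1.   ]
 [-1.    -0.001 -0.   ]]
far [729.47027304  70.70870805] 177.43829815176963 vice yaw -11.053993193932163
rear block UL [(60, np.float64(-12.0), np.float64(-134.0)), (115, np.float64(2.0), np.float64(-113.0)), (140, np.float64(9.0), np.float64(-103.0)), (170, np.float64(17.0), np.float64(-92.0))]
rear block2 UL [(60, np.float64(37.0), np.float64(-117.0)), (115, np.float64(43.0), np.float64(-99.0)), (140, np.float64(46.0), np.float64(-91.0)), (170, np.float64(49.0), np.float64(-81.0))]
fixed jaw U [(60, np.float64(76.0), np.float64(-104.0)), (115, np.float64(75.0), np.float64(-88.0)), (140, np.float64(75.0), np.float64(-80.0)), (170, np.float64(75.0), np.float64(-72.0))]
disc [(60, np.float64(85.0), np.float64(-67.0)), (115, np.float64(83.0), np.float64(-57.0)), (140, np.float64(82.0), np.float64(-52.0)), (170, np.float64(81.0), np.float64(-47.0))]
disc left [(60, np.float64(39.0), np.float64(-104.0)), (115, np.float64(45.0), np.float64(-88.0)), (140, np.float64(48.0), np.float64(-81.0)), (170, np.float64(51.0), np.float64(-72.0))]
mov jaw U [(60, np.float64(191.0), np.float64(-99.0)), (115, np.float64(171.0), np.float64(-84.0)), (140, np.float64(162.0), np.float64(-77.0)), (170, np.float64(151.0), np.float64(-68.0))]
rear L low [(60, np.float64(-5.0), np.float64(-209.0)), (115, np.float64(9.0), np.float64(-175.0)), (140, np.float64(15.0), np.float64(-159.0)), (170, np.float64(22.0), np.float64(-141.0))]
```

View pics/v.png

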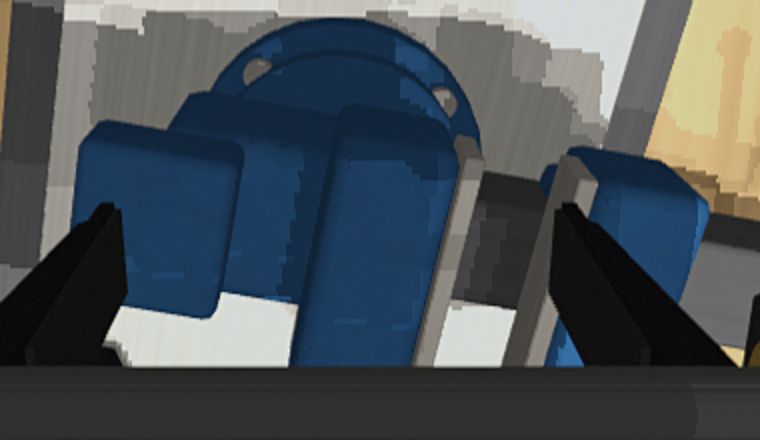

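The crop shows the anvil (rear block) and jaws. The tall vice parts lie about 100 mm or more from the knob axis, and the gripper body's corner radius is 97 mm. I'll go above the knob and check the bottle and anvil clearance there.

Emit:
{"api": "carry_out", "payload": {"grip": [-0.2,-0.2,-0.2,-0.2,-0.2], "linear": [[0,-0.0278,-0.0421],[0,-0.0278,-0.0421],[0,-0.0278,-0.0421],[0,-0.0278,-0.0421],[0,-0.0278,-0.0421]], "turn": [0,0,0,0,0.0167]}}

```text
t: 0.65
eef_pos: [554.8, 106.0, 228.5]
tcp_rot: [-1.461, 1.57, -3.085]
ft_force: [-0.1, 0.3, 0.9]
opening: 0.641
```

```bash
python3 - <<'E'
from h import *
import cv2
w=cams.read_camera("wrist");W=cams.camera_info("wrist");s=env.state();print(s['t'],s['eef_pos'],s['joints'],s['opening'])
cv2.imwrite("pics/wrist1.png",w)
S,C=cams.camera_info("side"),cams.camera_info("scene")
k=np.array([555.3,105.3])
for z in(65,130):print("bottle",z,plane(C,355,362,0)[:2],np.linalg.norm(plane(C,355,355,0)[:2]-k))
sd=cv2.imread("pics/side0.png")
V=W['view'];p=V[:3,:3]@np.array([*k,84])+V[:3,3];print("pred",p[:2]/p[2]*W['fx']+[W['cx'],W['cy']])
cv2.imwrite("pics/m2.png",np.hstack([cv2.resize(w,(400,300)),cv2.resize(sd[190:265,300:400],(400,300),interpolation=cv2.INTER_NEAREST)]))
E
```

```text
0.7 [552.92855063 108.37070341 228.58152563] [7.59520058e-02 4.04011353e-01 1.71143420e+00 9.17933644e-04
 1.02739017e+00 1.31796756e-01] 0.621814023509356
bottle 65 [672.53692635 227.99125496] 156.63339470042374
bottle 130 [672.53692635 227.99125496] 156.63339470042374
pred [321.90181662 230.43820963]
```

View pics/m2.png

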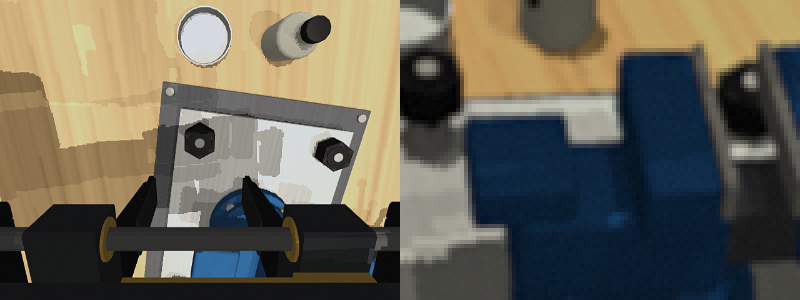

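Emit:
{"api": "carry_out", "payload": {"grip": [-0.2,-0.2], "linear": [[0,0,0],[0,0,0]], "turn": [0,0]}}

```text
t: 0.9
eef_pos: [555.9, 105.0, 228.6]
tcp_rot: [1.216, 1.57, -0.406]
ft_force: [-0.5, -0.7, 0.9]
opening: 0.602
```

```bash
python3 - <<'E'
from h import *
import cv2
s=env.state();W=cams.camera_info("wrist");w=cams.read_camera("wrist");print(s['t'],s['eef_pos'],s['opening'],s['ft_force'])
cv2.imwrite("pics/wrist2.png",w)
W0=dict(W);W0['view']=np.array([[9.99999247e-01,-1.04504901e-03,-6.43811486e-04,-6.24888869e+02],[-8.12254251e-04,-9.56653316e-01,2.91228043e-01,-3.29652802e+01],[-9.20251970e-04,-2.91227300e-01,-9.56653444e-01,3.92069041e+02],[0,0,0,1]])
p,e=tri([(W0,195,242),(cams.camera_info("side"),317,220)]);k=np.array([555.3,105.3]);print("anvil",p,e,np.linalg.norm(p[:2]-k))
g=cv2.cvtColor(w,cv2.COLOR_BGR2GRAY)[190:265,280:360]
m=(g>120).astype(np.uint8)
n,l,st,ce=cv2.connectedComponentsWithStats(m)
for i in range(1,n):
    if 20<st[i,4]<400:
        q=ce[i]+[280,190];print(st[i],q,plane(W,*q,84.5)[:2])
d=(g<65).astype(np.uint8);n,l,st,ce=cv2.connectedComponentsWithStats(d)
i=1+np.argmax(st[1:,4]);cn=max(cv2.findContours((l==i).astype(np.uint8),0,1)[0],key=cv2.contourArea)
h=cv2.approxPolyDP(cv2.convexHull(cn),2,True)[:,0]+[280,190]
for a,b in zip(h,np.roll(h,-1,0)):
    A,B=[plane(W,*map(float,x),81)[:2] for x in(a,b)];D=B-A;print(a,A.round(1),np.linalg.norm(D).round(1),np.degrees(np.arctan2(D[1],D[0])).round(1))
E
```

```text
0.9 [555.88591878 104.96178751 228.64177085] 0.6023262900658652 [-0.48171857 -0.65293059  0.85677163]
anvil [549.35260581   4.50193573 137.15665527] [np.float64(0.7228505750730739), np.float64(0.7228505750731873)] 100.97336905598014
[ 30  31  15  14 163] [317.30674847 227.41717791] [555.23706966 104.3756922 ]
[319 194] [557.8 128.7] 18.3 -35.1
[340 207] [572.8 118.2] 24.0 -90.3
[341 238] [572.6  94.2] 22.0 -152.5
[316 252] [553.1  84. ] 19.6 145.0
[294 239] [537.1  95.3] 25.5 84.4
[295 206] [539.6 120.7] 19.9 23.8
```

Anvil corner: 101 mm from the axis, 137 mm high, which leaves only 3–4 mm clear of the body's corner circle. I'll work with the jaws between about -65° and +60°, where it stays clear, and start at -64°.

Emit:
{"api": "carry_out", "payload": {"grip": [-0.2,-0.2,-0.2,-0.2,-0.2], "linear": [[0.04,0,0],[0.04,0,0],[0.04,0,0],[0.04,0,0],[0.03,0,0]], "turn": [0.045,0.045,0.045,0.045,0.045]}}

```text
t: 1.45
eef_pos: [555.8, 104.3, 132.3]
tcp_rot: [-0.662, 1.57, -2.999]
ft_force: [-0.0, -0.0, 0.8]
opening: 0.601
```

Emit:
{"api": "carry_out", "payload": {"grip": [-0.2,-0.2,-0.2,-0.2,-0.2], "linear": [[0,0,0],[0,0,0],[0,0,0],[0,0,0],[0,0,0]], "turn": [0.038,0.038,0.037,0,0]}}

```text
t: 1.95
eef_pos: [555.8, 104.7, 133.5]
tcp_rot: [0.669, 1.571, -2.013]
ft_force: [-0.5, 0.6, 0.2]
opening: 0.598
```

```bash
cat >> h.py <<'E'
from scipy.spatial.transform import Rotation as Ro
def rep():
    s=env.state();R=Ro.from_euler('xyz',s['tcp_rot']).as_matrix()
    print("t%.2f"%s['t'],s['eef_pos'].round(2),"phi %.1f"%np.degrees(np.arctan2(R[1,1],R[0,1])),"q6 %.2f"%s['joints'][5],"F",s['ft_force'].round(1),"M",s['moment'].round(2),"op %.1f"%(95*s['opening']),"tau",s['tau'][[1,2]].round(1));return R
E
python3 -c "
from h import *
print(rep().round(3))"
```

```text
t1.95 [555.83 104.71 133.5 ] phi -63.7 q6 1.18 F [-0.5  0.6  0.2] M [ 0.01  0.05 -0.  ] op 56.8 tau [-57.6 -20.3]
[[-0.     0.443 -0.896]
 [-0.    -0.896 -0.443]
 [-1.     0.     0.   ]]
```

Emit:
{"api": "carry_out", "payload": {"grip": [-0.2,-0.2,-0.2,-0.2,-0.2], "linear": [[0.03,0,0],[0.03,0,0],[0.03,0,0],[0.02,0,0],[0.016,0,0]], "turn": [0,0,0,0,0]}}

```text
t: 2.45
eef_pos: [555.6, 105.1, 70.0]
tcp_rot: [-0.258, 1.571, -2.942]
ft_force: [0.2, -0.5, 0.9]
opening: 0.599
```

Emit:
{"api": "carry_out", "payload": {"grip": [0.1,0.2,0.3,0.5,1], "linear": [[0,0,0],[0,0,0],[0,0,0],[0,0,0],[0,0,0]], "turn": [0,0,0,0,0]}}

```text
t: 2.95
eef_pos: [555.7, 105.4, 71.2]
tcp_rot: [2.888, 1.57, 0.203]
ft_force: [-0.8, 1.9, 3.8]
opening: 0.379
```

Emit:
{"api": "carry_out", "payload": {"grip": [1,1,1], "linear": [[0,0,0],[0,0,0],[0,0,0]], "turn": [0,0,0]}}

```text
t: 3.25
eef_pos: [555.7, 105.4, 70.8]
tcp_rot: [2.912, 1.57, 0.227]
ft_force: [0.3, 3.6, 3.4]
opening: 0.376
```

```bash
python3 -c "
from h import *
import cv2
rep()
a,b=cams.read_camera('side'),cams.read_camera('wrist')
cv2.imwrite('pics/m3.png',__import__('numpy').hstack([cv2.resize(a[150:270,240:400],(400,300)),cv2.resize(b,(400,300))]))
rep()"
```

```text
t3.25 [555.73 105.39  70.84] phi -63.8 q6 1.18 F [0.3 3.6 3.4] M [ 0.6   0.05 -0.  ] op 35.7 tau [-58.2 -15.9]
t3.35 [555.7  105.4   70.73] phi -63.9 q6 1.18 F [0.7 4.  4.1] M [ 0.71  0.03 -0.02] op 35.9 tau [-58.1 -15.8]
```

View pics/m3.png

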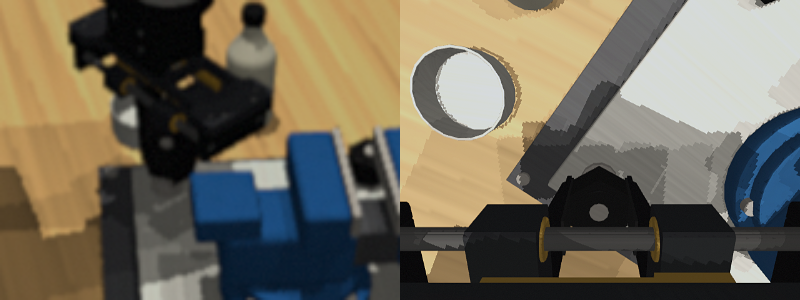

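The knob is gripped square on the flats (35.9 mm), with the cap central between the fingers. Now press.

Emit:
{"api": "carry_out", "payload": {"grip": [1,1,1,1,1], "linear": [[0.004,0,0],[0.004,0,0],[0.004,0,0],[0.002,0,0],[0,0,0]], "turn": [0,0,0,0,0]}}

```text
t: 3.85
eef_pos: [555.7, 105.4, 63.5]
tcp_rot: [3.013, 1.57, 0.328]
ft_force: [1.2, 5.1, 4.6]
opening: 0.378
```

Emit:
{"api": "carry_out", "payload": {"grip": [1,1,1,1,1], "linear": [[0.001,0,0],[0.001,0,0],[0.001,0,0],[0.001,0,0],[0,0,0]], "turn": [0,0,0,0,0]}}

```text
t: 4.35
eef_pos: [555.7, 105.4, 62.3]
tcp_rot: [2.864, 1.57, 0.179]
ft_force: [-1.9, 4.4, 12.8]
opening: 0.379
```

Emit:
{"api": "carry_out", "payload": {"grip": [1,1,1,1,1], "linear": [[0.001,0,0],[0.001,0,0],[0,0,0],[0,0,0],[0,0,0]], "turn": [0,0,0,0,0]}}

```text
t: 4.85
eef_pos: [555.8, 105.4, 62.1]
tcp_rot: [2.803, 1.569, 0.118]
ft_force: [-4.7, 4.5, 22.4]
opening: 0.374
```

The bolt meets the thread at about 8.5 mm of travel, at 22 N. Turn backward while pressing.

Emit:
{"api": "carry_out", "payload": {"grip": [1,1,1,1,1], "linear": [[0,0,0],[0,0,0],[0,0,0],[0,0,0],[0,0,0]], "turn": [-0.025,-0.025,-0.025,-0.025,0]}}

```text
t: 5.35
eef_pos: [555.7, 105.5, 62.2]
tcp_rot: [2.675, 1.569, 0.307]
ft_force: [-5.7, 5.3, 24.4]
opening: 0.376
```

```bash
python3 -c "
from h import *
rep()"
```

```text
t5.35 [555.65 105.55  62.18] phi -45.7 q6 0.87 F [-5.7  5.3 24.4] M [1.17 1.05 0.03] op 35.7 tau [-47.4 -14.1]
```

Emit:
{"api": "carry_out", "payload": {"grip": [1,1,1,1,1], "linear": [[-0.0002,0,0],[-0.0002,0,0],[-0.0002,0,0],[-0.0002,0,0],[0,0,0]], "turn": [-0.025,-0.025,-0.025,-0.025,0]}}

```text
t: 5.85
eef_pos: [555.5, 105.7, 62.3]
tcp_rot: [2.573, 1.57, 0.519]
ft_force: [-4.2, 7.0, 21.4]
opening: 0.375
```

Emit:
{"api": "carry_out", "payload": {"grip": [1,1,1,1,1], "linear": [[-0.0001,0,0],[-0.0001,0,0],[-0.0001,0,0],[-0.0001,0,0],[0,0,0]], "turn": [-0.025,-0.025,-0.025,-0.025,0]}}

```text
t: 6.35
eef_pos: [555.3, 105.7, 61.5]
tcp_rot: [-2.831, 1.57, 1.713]
ft_force: [-2.7, 8.5, 7.7]
opening: 0.377
```

It dropped: force fell from 21 to 8 N. Follow it down without turning until it stands on the thread.

Emit:
{"api": "carry_out", "payload": {"grip": [1,1,1,1,1], "linear": [[0.002,0,0],[0.002,0,0],[0.001,0,0],[0.001,0,0],[0,0,0]], "turn": [0,0,0,0,0]}}

```text
t: 6.85
eef_pos: [555.4, 105.7, 59.0]
tcp_rot: [2.797, 1.57, 1.054]
ft_force: [-3.0, 7.0, 15.2]
opening: 0.379
```

```bash
python3 -c "
from h import *
rep()"
```

```text
t6.85 [555.39 105.7   58.96] phi -9.8 q6 0.24 F [-3.   7.  15.2] M [1.47 0.65 0.06] op 36.0 tau [-52.4 -14.7]
```

Emit:
{"api": "carry_out", "payload": {"grip": [1,1,1,1,1], "linear": [[0.0002,0,0],[0.0002,0,0],[0.0002,0,0],[0.0002,0,0],[0,0,0]], "turn": [0.0375,0.0375,0.0375,0.0375,0]}}

```text
t: 7.35
eef_pos: [555.6, 105.6, 58.7]
tcp_rot: [2.647, 1.57, 0.429]
ft_force: [-3.2, 5.4, 15.6]
opening: 0.374
```

Emit:
{"api": "carry_out", "payload": {"grip": [1,1,1,1,1], "linear": [[0.0002,0,0],[0.0002,0,0],[0.0001,0,0],[0.0001,0,0],[0,0,0]], "turn": [0.0375,0.0375,0.0375,0.0375,0]}}

```text
t: 7.85
eef_pos: [555.8, 105.4, 58.4]
tcp_rot: [2.795, 1.57, 0.106]
ft_force: [-2.9, 4.9, 15.5]
opening: 0.378
```

```bash
python3 -c "
from h import *
rep()"
```

```text
t7.85 [555.76 105.36  58.38] phi -64.1 q6 1.19 F [-2.9  4.9 15.5] M [ 0.87  0.49 -0.14] op 35.9 tau [-52.3 -14. ]
```

Descent matches 4 mm/turn (0.58 mm for 54°), so the thread is engaged. Release, turn back 120° and grip again.

Emit:
{"api": "carry_out", "payload": {"grip": [-0.1,-0.1,-0.1,-0.1,-0.1], "linear": [[-0.001,0,0],[-0.001,0,0],[0,0,0],[0,0,0],[0,0,0]], "turn": [0,0,0,0,0]}}

```text
t: 8.35
eef_pos: [555.4, 105.2, 58.3]
tcp_rot: [-0.069, 1.57, -2.755]
ft_force: [-0.2, -1.2, -0.7]
opening: 0.55
```

```bash
python3 -c "
from h import *
import cv2
rep()
b=cams.read_camera('wrist');W=cams.camera_info('wrist');cv2.imwrite('pics/w4.png',cv2.resize(b[230:430,180:460],(560,400)))
for z in (50,60,72): 
  p=W['view'][:3,:3]@np.array([555.5,105.2,z])+W['view'][:3,3];print(z,p[:2]/p[2]*W['fx']+[W['cx'],W['cy']])
"
```

```text
t8.35 [555.43 105.16  58.33] phi -63.8 q6 1.18 F [-0.2 -1.2 -0.7] M [0.06 0.14 0.04] op 52.3 tau [-60.6 -16.1]
50 [316.8944832  310.67887876]
60 [316.78561899 321.80237528]
72 [316.63783743 336.90235732]
```

View pics/w4.png

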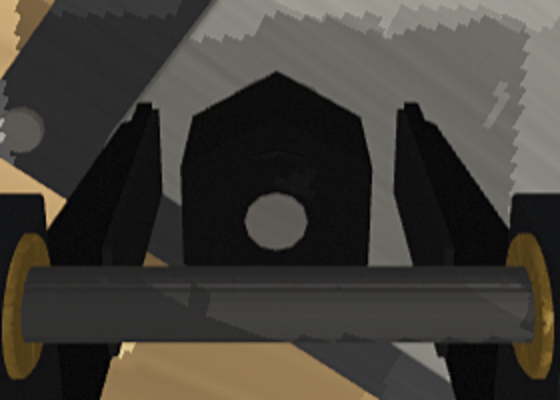

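The cap at wrist (318,340) puts its top at about 73–75 mm, not the 84 mm of the raised knob. The bolt stayed down and the flats are square to the jaws. Turn back 120°.

Emit:
{"api": "carry_out", "payload": {"grip": [-0.1,-0.1,-0.1,-0.1,-0.1], "linear": [[0,0,0],[0,0,0],[0,0,0],[0,0,0],[0,0,0]], "turn": [-0.0445,-0.0445,-0.0445,-0.0445,-0.0445]}}

```text
t: 8.9
eef_pos: [555.5, 105.3, 58.5]
tcp_rot: [-0.447, 1.571, -2.428]
ft_force: [0.3, -0.9, -0.1]
opening: 0.551
```

Emit:
{"api": "carry_out", "payload": {"grip": [-0.1,-0.1,-0.1,-0.1,-0.1], "linear": [[0,0,0],[0,0,0],[0,0,0],[0,0,0],[0,0,0]], "turn": [-0.0445,-0.0445,-0.0445,-0.0445,-0.0445]}}

```text
t: 9.4
eef_pos: [555.5, 105.2, 58.5]
tcp_rot: [-0.92, 1.571, -2.202]
ft_force: [-0.3, 0.1, 0.3]
opening: 0.548
```

Emit:
{"api": "carry_out", "payload": {"grip": [-0.1,-0.1,-0.1,-0.1,-0.1], "linear": [[0,0,0],[0,0,0],[0,0,0],[0,0,0],[0,0,0]], "turn": [-0.0445,-0.0445,-0.0445,-0.0445,-0.0437]}}

```text
t: 9.9
eef_pos: [555.5, 105.2, 58.5]
tcp_rot: [-1.862, 1.571, -2.446]
ft_force: [0.0, -0.6, 1.0]
opening: 0.55
```

Emit:
{"api": "carry_out", "payload": {"grip": [-0.1,0.3,1,1,1], "linear": [[0,0,0],[0,0,0],[0,0,0],[0,0,0],[0,0,0]], "turn": [0,0,0,0,0]}}

```text
t: 10.4
eef_pos: [555.5, 105.3, 58.6]
tcp_rot: [0.285, 1.571, -0.307]
ft_force: [-0.1, -0.3, 0.5]
opening: 0.377
```

```bash
python3 -c "
from h import *
rep()"
```

```text
t10.40 [555.5  105.26  58.57] phi 56.1 q6 -0.91 F [-0.1 -0.3  0.5] M [ 0.02  0.01 -0.  ] op 35.9 tau [-60.3 -16.1]
```

Emit:
{"api": "carry_out", "payload": {"grip": [1,1,1,1,1], "linear": [[0.0002,0,0],[0.0002,0,0],[0.0002,0,0],[0.0002,0,0],[0.0002,0,0]], "turn": [0.0445,0.0445,0.0445,0.0445,0.0445]}}

```text
t: 10.9
eef_pos: [555.3, 105.1, 58.1]
tcp_rot: [-1.21, 1.57, -2.506]
ft_force: [-1.0, -1.9, 0.4]
opening: 0.379
```

Emit:
{"api": "carry_out", "payload": {"grip": [1,1,1,1,1], "linear": [[0.0002,0,0],[0.0002,0,0],[0.0002,0,0],[0.0002,0,0],[0.0002,0,0]], "turn": [0.0445,0.0445,0.0445,0.0445,0.0445]}}

```text
t: 11.4
eef_pos: [555.1, 105.1, 57.5]
tcp_rot: [-0.776, 1.57, -2.77]
ft_force: [-1.8, -1.8, 1.9]
opening: 0.377
```

Emit:
{"api": "carry_out", "payload": {"grip": [1,1,1,1,1], "linear": [[0.0002,0,0],[0.0002,0,0],[0.0002,0,0],[0.0001,0,0],[0.0001,0,0]], "turn": [0.0445,0.0445,0.0445,0.0445,0.0437]}}

```text
t: 11.9
eef_pos: [554.9, 105.1, 57.1]
tcp_rot: [-0.236, 1.569, -2.927]
ft_force: [-2.3, -1.6, 1.2]
opening: 0.377
```

Emit:
{"api": "carry_out", "payload": {"grip": [1,1], "linear": [[0,0,0],[0,0,0]], "turn": [0,0]}}

```text
t: 12.1
eef_pos: [554.9, 105.2, 57.1]
tcp_rot: [-0.328, 1.569, -3.01]
ft_force: [-3.8, -2.0, 2.8]
opening: 0.378
```

```bash
python3 -c "
from h import *
rep()"
```

```text
t12.10 [554.92 105.17  57.07] phi -63.6 q6 1.18 F [-3.8 -2.   2.8] M [-0.31  0.9  -0.07] op 35.9 tau [-59.9 -18.3]
```

Stroke 2 is done (174° in total). Regrip again.

Emit:
{"api": "carry_out", "payload": {"grip": [-0.1,-0.1,-0.1,-0.1,-0.1], "linear": [[0,0,0],[0,0,0],[0,0,0],[0,0,0],[0,0,0]], "turn": [0,0,0,0,0]}}

```text
t: 12.6
eef_pos: [555.6, 105.3, 57.1]
tcp_rot: [2.741, 1.57, 0.056]
ft_force: [0.1, -0.0, -0.1]
opening: 0.548
```

Emit:
{"api": "carry_out", "payload": {"grip": [-0.1,-0.1,-0.1,-0.1,-0.1], "linear": [[0,0,0],[0,0,0],[0,0,0],[0,0,0],[0,0,0]], "turn": [-0.0445,-0.0445,-0.0445,-0.0445,-0.0445]}}

```text
t: 13.1
eef_pos: [555.6, 105.3, 57.1]
tcp_rot: [2.035, 1.571, 0.055]
ft_force: [0.1, 0.0, 0.2]
opening: 0.548
```

Emit:
{"api": "carry_out", "payload": {"grip": [-0.1,-0.1,-0.1,-0.1,-0.1], "linear": [[0,0,0],[0,0,0],[0,0,0],[0,0,0],[0,0,0]], "turn": [-0.0445,-0.0445,-0.0445,-0.0445,-0.0445]}}

```text
t: 13.6
eef_pos: [555.6, 105.3, 57.2]
tcp_rot: [1.367, 1.571, 0.086]
ft_force: [-0.6, 0.1, 0.7]
opening: 0.552
```

Emit:
{"api": "carry_out", "payload": {"grip": [-0.1,-0.1,-0.1,-0.1,-0.1], "linear": [[0,0,0],[0,0,0],[0,0,0],[0,0,0],[0,0,0]], "turn": [-0.0445,-0.0445,-0.0445,-0.0445,-0.0437]}}

```text
t: 14.1
eef_pos: [555.6, 105.3, 57.2]
tcp_rot: [0.681, 1.571, 0.097]
ft_force: [0.9, -0.2, 0.5]
opening: 0.549
```

Emit:
{"api": "carry_out", "payload": {"grip": [-0.1,0.3,1,1,1], "linear": [[0,0,0],[0,0,0],[0,0,0],[0,0,0],[0,0,0]], "turn": [0,0,0,0,0]}}

```text
t: 14.6
eef_pos: [555.5, 105.2, 57.2]
tcp_rot: [-0.371, 1.571, -0.962]
ft_force: [-0.3, -0.9, 1.1]
opening: 0.378
```

```bash
python3 -c "
from h import *
rep()"
```

```text
t14.60 [555.52 105.22  57.17] phi 56.1 q6 -0.91 F [-0.3 -0.9  1.1] M [-0.03  0.01  0.03] op 35.9 tau [-60.2 -16. ]
```

Emit:
{"api": "carry_out", "payload": {"grip": [1,1,1,1,1], "linear": [[0.0002,0,0],[0.0002,0,0],[0.0002,0,0],[0.0002,0,0],[0.0002,0,0]], "turn": [0.0445,0.0445,0.0445,0.0445,0.0445]}}

```text
t: 15.1
eef_pos: [555.3, 105.0, 56.7]
tcp_rot: [-1.105, 1.57, -2.401]
ft_force: [-1.2, -2.6, 0.6]
opening: 0.375
```

Emit:
{"api": "carry_out", "payload": {"grip": [1,1,1,1,1], "linear": [[0.0002,0,0],[0.0002,0,0],[0.0002,0,0],[0.0002,0,0],[0.0002,0,0]], "turn": [0.0445,0.0445,0.0445,0.0445,0.0445]}}

```text
t: 15.6
eef_pos: [555.1, 105.0, 56.2]
tcp_rot: [-0.77, 1.57, -2.765]
ft_force: [-2.9, -2.5, 3.3]
opening: 0.379
```

Emit:
{"api": "carry_out", "payload": {"grip": [1,1,1,1,1], "linear": [[0.0002,0,0],[0.0001,0,0],[0.0001,0,0],[0.0001,0,0],[0.0001,0,0]], "turn": [0.0445,0.0445,0.0445,0.0445,0.0437]}}

```text
t: 16.1
eef_pos: [554.9, 105.1, 55.8]
tcp_rot: [-0.265, 1.569, -2.957]
ft_force: [-3.8, -1.0, 1.2]
opening: 0.38
```

Emit:
{"api": "carry_out", "payload": {"grip": [1,1], "linear": [[0,0,0],[0,0,0]], "turn": [0,0]}}

```text
t: 16.3
eef_pos: [554.9, 105.2, 55.8]
tcp_rot: [-0.339, 1.569, -3.021]
ft_force: [-5.3, -1.6, 2.1]
opening: 0.377
```

```bash
python3 -c "
from h import *
rep()"
```

```text
t16.30 [554.92 105.19  55.77] phi -63.6 q6 1.18 F [-5.3 -1.6  2.1] M [-0.27  0.93 -0.01] op 35.8 tau [-59.8 -18.2]
```

Stroke 3 is done (about 294°). Last regrip, then the final stroke of about 72°.

Emit:
{"api": "carry_out", "payload": {"grip": [-0.1,-0.1,-0.1,-0.1,-0.1], "linear": [[0,0,0],[0,0,0],[0,0,0],[0,0,0],[0,0,0]], "turn": [0,0,0,0,0]}}

```text
t: 16.8
eef_pos: [555.7, 105.3, 55.9]
tcp_rot: [2.742, 1.57, 0.058]
ft_force: [0.4, -0.5, 0.9]
opening: 0.549
```

Emit:
{"api": "carry_out", "payload": {"grip": [-0.1,-0.1,-0.1,-0.1,-0.1], "linear": [[0,0,0],[0,0,0],[0,0,0],[0,0,0],[0,0,0]], "turn": [-0.0445,-0.0445,-0.0445,-0.0445,-0.0445]}}

```text
t: 17.3
eef_pos: [555.6, 105.3, 55.8]
tcp_rot: [2.068, 1.571, 0.088]
ft_force: [-0.4, 0.9, -0.6]
opening: 0.552
```

Emit:
{"api": "carry_out", "payload": {"grip": [-0.1,-0.1,-0.1,-0.1,-0.1], "linear": [[0,0,0],[0,0,0],[0,0,0],[0,0,0],[0,0,0]], "turn": [-0.0445,-0.0445,-0.0445,-0.0445,-0.0445]}}

```text
t: 17.8
eef_pos: [555.6, 105.3, 55.9]
tcp_rot: [1.272, 1.571, -0.009]
ft_force: [-0.1, -0.7, -0.2]
opening: 0.547
```

Emit:
{"api": "carry_out", "payload": {"grip": [-0.1,-0.1,-0.1,-0.1,-0.1], "linear": [[0,0,0],[0,0,0],[0,0,0],[0,0,0],[0,0,0]], "turn": [-0.0445,-0.0445,-0.0445,-0.0445,-0.0437]}}

```text
t: 18.3
eef_pos: [555.6, 105.3, 55.9]
tcp_rot: [0.603, 1.571, 0.019]
ft_force: [-1.0, 0.2, -0.2]
opening: 0.548
```

```bash
python3 -c "
from h import *
import cv2
b=cams.read_camera('wrist');rep();cv2.imwrite('pics/w5.png',cv2.resize(b[230:430,180:460],(560,400)))"
```

```text
t18.35 [555.61 105.29  55.87] phi 57.0 q6 -0.92 F [ 0.3 -0.4  0.3] M [ 0.04 -0.02 -0.  ] op 52.5 tau [-60.6 -15.9]
```

View pics/w5.png

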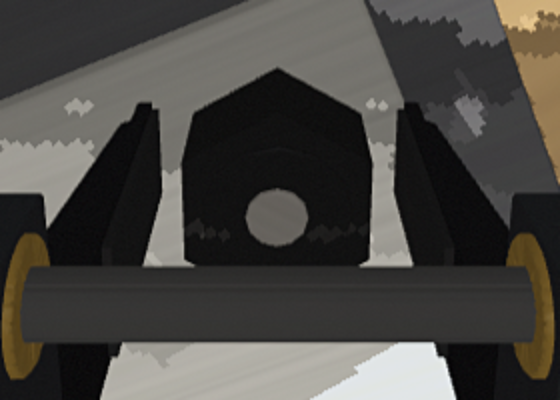

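The knob is still aligned and down: cap at crop (277,217), flats parallel to the jaws.

Emit:
{"api": "carry_out", "payload": {"grip": [0.3,1,1,1,1], "linear": [[0,0,0],[0,0,0],[0,0,0],[0,0,0],[0,0,0]], "turn": [0,0,0,0,0]}}

```text
t: 18.85
eef_pos: [555.5, 105.2, 55.9]
tcp_rot: [-1.981, 1.571, -2.573]
ft_force: [-0.8, -1.4, 1.0]
opening: 0.377
```

Emit:
{"api": "carry_out", "payload": {"grip": [1,1,1,1,1], "linear": [[0.0002,0,0],[0.0002,0,0],[0.0002,0,0],[0.0002,0,0],[0.0002,0,0]], "turn": [0.041,0.041,0.041,0.041,0.041]}}

```text
t: 19.35
eef_pos: [555.3, 105.1, 55.4]
tcp_rot: [-1.194, 1.57, -2.435]
ft_force: [-1.0, -3.1, 3.0]
opening: 0.379
```

Emit:
{"api": "carry_out", "payload": {"grip": [1,1,1,1,1], "linear": [[0.0002,0,0],[0.0001,0,0],[0.0001,0,0],[0.0001,0,0],[0.0001,0,0]], "turn": [0.041,0.041,0.041,0.041,0.041]}}

```text
t: 19.85
eef_pos: [555.1, 105.0, 55.0]
tcp_rot: [-0.884, 1.57, -2.768]
ft_force: [-2.6, -1.8, 2.5]
opening: 0.375
```

Emit:
{"api": "carry_out", "payload": {"grip": [1,1,1,1,1], "linear": [[0,0,0],[0,0,0],[0,0,0],[0,0,0],[0,0,0]], "turn": [0,0,0,0,0]}}

```text
t: 20.35
eef_pos: [555.1, 105.1, 55.0]
tcp_rot: [-0.943, 1.57, -2.819]
ft_force: [-4.1, -3.9, 1.7]
opening: 0.374
```

```bash
python3 -c "
from h import *
import cv2
rep();a=cams.read_camera('side');b=cams.read_camera('scene')
cv2.imwrite('pics/m6.png',np.hstack([cv2.resize(a,(400,300)),cv2.resize(b,(400,300))]));rep()"
```

```text
t20.35 [555.15 105.08  55.02] phi -17.5 q6 0.38 F [-4.1 -3.9  1.7] M [-0.79  0.74  0.01] op 35.5 tau [-59.6 -17.7]
t20.45 [555.2  105.09  55.04] phi -17.5 q6 0.38 F [-3.5 -3.7  2.8] M [-0.83  0.75  0.  ] op 35.9 tau [-59.6 -17.7]
```

View pics/m6.png

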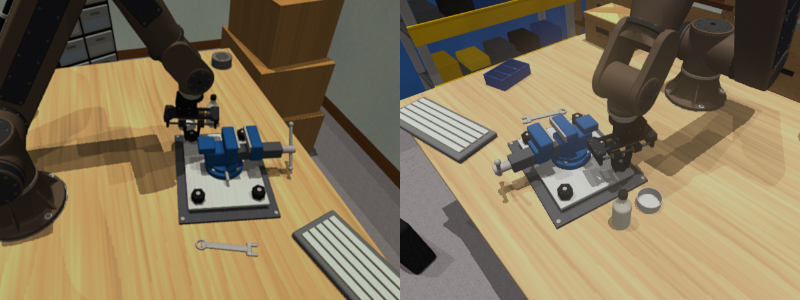

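The spanner, bottle and tin are where they were, and the knob is held still. TCP descent since the drop is about 3.9 mm. Handing in.

```bash
python3 -c "
from h import *
print(env.job_done());rep()"
```

```text
the job is handed in; nothing more can be done
None
the job is handed in; nothing more can be done
```

The raised bolt is started and one full turn in, and I handed the job in with its knob still gripped and held still. It was the near bolt on the left (+y).

- **Pressing and the drop:** The bolt met the thread after about 8.5 mm, under 22 N. Turning it backward, I felt the drop 36–54° from the start: the push fell from 21 to 8 N and the bolt then went down to about 11.8 mm.
- **Forward turn:** I turned it clockwise 54 + 120 + 120 + 74 = about 368°, with three fresh grips. I stopped at the middle of the range where the drop occurred, so the full turn is good to about ±9°.
- **Last checks:**
  - The opening was 35.9 mm, so the jaws were on the flats, and the forces were under 5 N.
  - The tool had gone down 3.9 mm since the drop, against 4 mm expected. That puts the bolt at about 15.8 mm, not screwed right down.
  - The clock read 20.5 s before hand-in.
  - In the last side and scene pictures the spanner, oil bottle and tin looked unmoved.
- **Disagreement:** After the first release, the wrist camera put the cap 2–3 mm higher than the tool height implied. That is about the calibration error, and it was clearly not sprung back up.

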